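# Clear the canister and start the dough sheeter

### The arm

A 6-joint arm with a two-finger parallel gripper is mounted at the origin on the work surface. World frame = base frame: x ahead of the robot, y to its left, z up, the work surface at z = 0. Lengths are in m, angles in rad, forces in N, time in s.
With the tool pointing down it reaches from about 0.4 to 0.825 m from the base axis. Payload 7 kg.
Tool frame: the origin (TCP) lies at the very end of the fingers, on their centre line; the grasp point (between the pads) lies 19 mm behind it; z points along the fingers, y is the line along which they close (so a half turn about z gives the same grasp; the last joint's range is limited). The gripper opens to 88 mm and grips with 3 to 60 N. Pads are 19 mm wide; open, the fingers measure 130 mm over their backs; the gripper's body (78 mm by 193 mm) begins 47 mm behind the grasp point.
Start: joints at [1.466, 0.359, 0.012, 0, -1.224, -0.288], TCP at [0.258, 0.624, 0.227] pointing down, gripper open.
Joint ranges: [-3.07, 3.07], [-1.43, 2.12], [-1.02, 1.25], [-3.03, 1.67], [-3.05, -0], [-3.03, 3.03]. Speed limits (rad/s): [2.39, 2.39, 3.01, 3.14, 3.14, 3.14].

### API

Orientations are given as [roll, pitch, yaw] about the fixed x, y, z axes, in that order (R = Rz(yaw) Ry(pitch) Rx(roll)).
In Python, from station import * gives the robot as it stands.
- The arm moves only by the tool servo_tool, never from a script. Its argument "moves" is a list of rows, each an object of numbers: "jaw": the opening, from 0 (shut) to 1 (fully open); "dx", "dy", "dz": the shift along the world's x, y, z in m; "roll": the turn about the world's z in degrees. A call has exactly 10 rows; each row shifts and turns the commanded pose from where the row before left it; what a row does not reach is not made up. A row lasts 1/8 s, in which the tool goes at most 62.5 mm and 10.7 degrees, less where a joint would pass 70% of its speed; a pose out of reach is approached as far as the arm can. A call with a gripper value outside its range is refused whole. The fingers move at their own pace and stop on an object; "newtons" is the grip in N (left out, the last holds). Time passes only in rows, so rows that do not move let the fingers close, or fill a call up. It gives the time, the measured TCP pose, the force, the opening and the grip force at its end, in the units of the state.
- get_state(): the state, without advancing time (a new reading comes with each control period).
- grab_frame(name): name is "side" or "top"; returns (picture, depth): 420x560x3 uint8, red, green, blue; 420x560 float32, m along the optical axis (not along the pixel's ray), 0 where there is no reading.
- calibration(name): a dict with "intrinsics" (3x3 intrinsics, pixels), "R" (3x3) and "t" (3): a world point X has camera coordinates R X + t. Camera axes: x right, y down, z forward; pixel columns grow to the right and rows downward; lengths in m; the calibration is good to about 2 mm. A picture is of the moment at which its call begins. calibration takes no time and is no camera call.
- job_done(): hands the job in; it is judged then, once.
The state is a dict: "t": time; "q": joint angles; "qd": joint speeds; "joint_efforts": joint torques, N m; "eef_pos": TCP position; "ee_rot": TCP orientation; "force": force on the tool from outside, world axes, zero at the start; "moment": the same for the moment, N m; "width": finger opening in m; "gripper_force": force on a finger pad.
Only numpy, scipy, OpenCV 4.12 (cv2) and the standard library are available. Lean on these libraries where they do the work, as an engineer would, in place of code of your own. Each camera call takes 0.05 s, during which the arm holds its last target. There are 200 camera calls.

### The job

The tall canister has been left in front of the dough sheeter's control box: stand it upright on the round wooden board and let go of it. Then turn the spring-return bar switch on the sloped panel clockwise until you feel its stop, keep it firmly against the stop for a good second without forcing it, and let go so that it springs fully back to rest. Never lay the canister over, and leave the other things on the bench where they are.

Things in the scene. Friction and masses are not known exactly. Their poses are not given: they have to be found in the camera images.
- canister: tall white ceramic canister with a wooden lid, 62 mm across, 200 mm high (straight sides up to 178 mm), about 0.4 kg, standing loose right in front of the control box, where the tilted gripper must come. Origin: centre of its underside; z up its axis.
- round_board: round wooden board, 160 mm across, 18 mm thick, fixed, lying on the bench to one side (left or right; a square white mould sheet lies on the other side). Origin: centre of its underside, z up. The canister's whole foot must rest on it.
- console: fixed grey wedge-shaped control box, 180 mm deep (x), 220 mm wide (y), turned by up to 17 degrees. Its steel panel is 30 mm high at the front edge (x = -90 mm) and rises at 35 degrees to 156 mm at the back. Origin: centre of its underside. On the panel: the bar switch on the midline at x = -30 mm; higher up a small dial and two lamps (not used, 14 mm high at most).
- switch_housing: fixed round black base of the switch, 90 mm across, 22 mm high, on the panel. Origin: centre of its face on the panel. z points straight out of the panel along the turning axis (35 degrees from vertical, leaning towards the robot), x straight up the slope. A hidden stop pin sits inside it, 30 mm from the axis.
- switch_bar: dark steel bar grip of the switch, turning with it: 75 mm long (x), 20 mm thick (y), flat sides from 30 to 66 mm out along z; white line at its +x end. Origin: on the turning axis at the panel face; z straight out of the panel. Grip point: z = +56 mm. Keep the fingertips above z = 32 mm, over the disc under the bar (78 mm across).
- switch (a joint): switch angle, rad: 0 at rest (bar's +x end 0.5 rad counter-clockwise from up-slope, seen from in front), growing clockwise. Return spring 0.12 Nm at rest plus 0.13 Nm per rad. The stop is out of sight and differs each time: between 0.8 and 1.35 rad. It is rigid: there the torque jumps and the value stops growing. Over about 2 Nm is forcing it.
- brush: pastry brush, 190 mm, lying loose near the robot; leave alone
- bowl: steel bowl, 110 mm across, 60 mm high, loose at the left; leave alone
- wood_block: wooden block 70 x 150 x 30 mm, loose at the right; leave alone
- cutter: steel ring cutter, 80 mm across, 45 mm high, loose at the far left; leave alone
- cup: white ceramic cup, 80 mm across, 100 mm high, loose at the far right; leave alone

How it is judged:
On the way, in this order (a step that is already met when the one before it is completed fails the run):
1. the canister stands upright on the round board, released (horizontal distance between canister and round_board below 0.05 m and z of canister in the frame of round_board between 0.012 and 0.025 m and angle between canister's own z axis and vertical below 0.1 rad and contact force between the fingers and canister below 0.2 N), for 0.3 s.
2. the switch is held against its stop (value of joint switch above 0.7 rad and contact force between switch_bar and switch_housing above 1 N), for 0.7 s.
At the end, for the whole second after the job is handed in: The canister stands upright (within 0.1 rad), released and at rest on the round board, its axis within 50 mm of the board's centre; the switch has been held against its stop (pressing with over 1 N at the pin, for 0.7 s) and is back within 0.06 rad of rest (all of step 1 and linear speed of canister below 0.02 m/s and value of joint switch below 0.06 rad); the robot touches nothing.
It fails at once if the canister is tipped by more than 0.6 rad (angle between canister's own z axis and vertical above 0.6 rad).
It fails at once if the switch is forced against its stop with more than 70 N at the pin (about 2 Nm) (contact force between switch_bar and switch_housing above 70 N).
It fails at once if another thing on the bench is shifted by more than 30 mm (distance of any of brush, bowl, wood_block, cutter, cup from where it was at the start of the episode above 0.03 m).
It also fails if it takes over 72 s, if anything falls off the work surface, if the arm or the gripper's body presses on something with over 40 N, if the wrist force passes 120 N, or if a joint passes its speed limit or range.

## Working session

There is one attempt and no reset: what is moved stays moved. The work goes in short steps, Python scripts to look and compute and a tool call to move; the robot and the scene stay as the last step left them, time stands still between calls to the robot, and variables do not carry over. Pictures are saved under pics/ and viewed, at most 10 in all, crops included, and the job is handed in when it is done.

Besides the shell and the picture viewer there is one more tool, called after ">>>" by a JSON object that holds its "method" and its "body". servo_tool: Moves the arm, as the interface text tells. Its arguments: {"type":"object","properties":{"moves":{"type":"array","items":{"type":"object","properties":{"jaw":{"type":"number"},"dx":{"type":"number"},"dy":{"type":"number"},"dz":{"type":"number"},"roll":{"type":"number"}}}},"newtons":{"type":"number"}},"required":["moves"]}

```bash
mkdir -p pics
cat > h.py <<'E'
from station import *
import numpy as np, cv2
def snap(n,f):
    im,d=grab_frame(n); cv2.imwrite(f'pics/{f}.png',im[:,:,::-1]); np.savez(f'/tmp/{f}.npz',im=im,d=d); return im,d
def pts(n,d):
    c=calibration(n); K,R,t=[np.array(c[k]) for k in('intrinsics','R','t')]
    v,u=np.indices(d.shape); r=np.stack([(u-K[0,2])/K[0,0],(v-K[1,2])/K[1,1],np.ones(d.shape)],-1)*d[...,None]
    return (r-t.reshape(3))@R
E
python3 - <<'E'
from h import *
s=get_state(); print({k:np.round(v,3) for k,v in s.items()})
for n in('top','side'):
    im,d=snap(n,n+'0'); c=calibration(n); print(n,-np.array(c['R']).T@np.array(c['t']).ravel())
E
```

```text
{'t': np.float64(0.0), 'q': array([ 1.466,  0.359,  0.011, -0.   , -1.224, -0.288]), 'qd': array([ 0.001,  0.   ,  0.   ,  0.   ,  0.   , -0.001]), 'joint_efforts': array([ 1.0000e-03, -5.8272e+01,  2.9305e+01,  6.9970e+00,  7.0000e-03,
       -0.0000e+00]), 'eef_pos': array([0.258, 0.623, 0.226]), 'ee_rot': array([ 3.14 , -0.   , -0.393]), 'force': array([ 0.411, -0.51 , -0.093]), 'moment': array([ 0.012, -0.022,  0.02 ]), 'gripper_force': np.float64(0.0), 'width': np.float64(0.087)}
top [ 0.47069071 -0.01430774  1.29782614]
side [-0.21296329 -1.26502408  0.99068693]
```

View pics/top0.png

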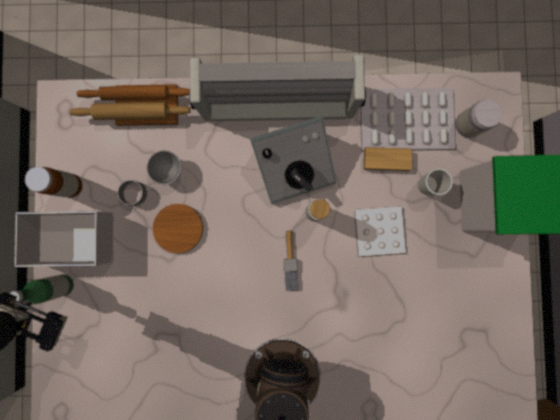

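View pics/side0.png

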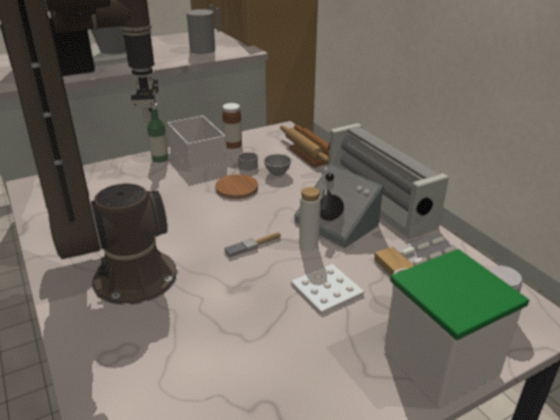

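The top view shows the canister lid at (318,210), the round board at (178,229), the console near (293,160) with the switch at (300,175), and the mould sheet at (380,231). In the side view the canister is at (310,220) and the switch at (328,205).

```bash
cat > m.py <<'E'
from h import *
z=np.load('/tmp/top0.npz'); im,d=z['im'],z['d']; P=pts('top',d); hsv=cv2.cvtColor(im,cv2.COLOR_RGB2HSV)
v,u=np.indices(d.shape)
def box(a,b,c,e): return (u>a)&(u<b)&(v>c)&(v<e)&(d>0)
# board
m=box(145,210,198,260)&(P[...,2]>.01)&(P[...,2]<.035)&(hsv[...,1]>110)
(c,r)=cv2.minEnclosingCircle(P[m][:,:2].astype(np.float32)); print('board',c,r,np.median(P[m],0))
m=box(300,340,195,228)&(P[...,2]>.17)
(c,r)=cv2.minEnclosingCircle(P[m][:,:2].astype(np.float32)); print('can top',c,r,np.median(P[m],0),m.sum())
# panel plane
m=box(245,340,112,205)&(P[...,2]>.02)&(P[...,2]<.17); Q=P[m]
best=None; rng=np.random.default_rng(0)
for i in range(500):
    a,b,c=Q[rng.choice(len(Q),3,False)]; n=np.cross(b-a,c-a); 
    if np.linalg.norm(n)<1e-5: continue
    n/=np.linalg.norm(n)*np.sign(n[2]+1e-12); k=np.abs((Q-a)@n)<.003
    if n[2]>.7 and n[2]<.9 and (best is None or k.sum()>best.sum()): best=k
I=Q[best]; c0=I.mean(0); n=np.linalg.svd(I-c0)[2][2]; n*=np.sign(n[2]); yaw=np.arctan2(-n[1],-n[0])
print('panel n',n,'tilt',np.degrees(np.arccos(n[2])),'yaw',np.degrees(yaw),best.sum())
rc=cv2.minAreaRect(I[:,:2].astype(np.float32)); print('rect',rc)
for dist,lab in((.05,'bar'),(.018,'hous')):
    h=(P-c0)@n; m=box(270,335,135,205)&(h>dist)&(h<.08)&(P[...,2]>.05)&(P[...,2]<.17)
    print(lab,m.sum(),P[m].mean(0),h[m].max())
np.savez('/tmp/pl.npz',n=n,c0=c0)
for nm,b in(('top',(225,345,100,230)),('side',(270,400,150,260))):
    i=np.load(f'/tmp/{nm}0.npz')['im'][b[2]:b[3],b[0]:b[1]]
    cv2.imwrite(f'pics/c_{nm}.png',cv2.resize(i[:,:,::-1],None,fx=4.5,fy=4.5,interpolation=2))
E
python3 m.py
```

```text
board (0.47590288519859314, 0.32705050706863403) 0.07977139949798584 [0.4754622  0.32675348 0.01766841]
can top (0.5211838483810425, -0.11314825713634491) 0.03085620142519474 [ 0.52108689 -0.11106686  0.19918713] 377
panel n [-0.55075775 -0.16307306  0.81857992] tilt 35.05711036963676 yaw 16.493418464029425 3248
rect ((0.6675851345062256, -0.05201183259487152), (0.18208032846450806, 0.21959176659584045), 16.82467269897461)
bar 174 [ 0.60629288 -0.06973261  0.12728053] 0.06948139689824892
hous 623 [ 0.6230877  -0.06487062  0.10904887] 0.06948139689824892
```

View pics/c_top.png

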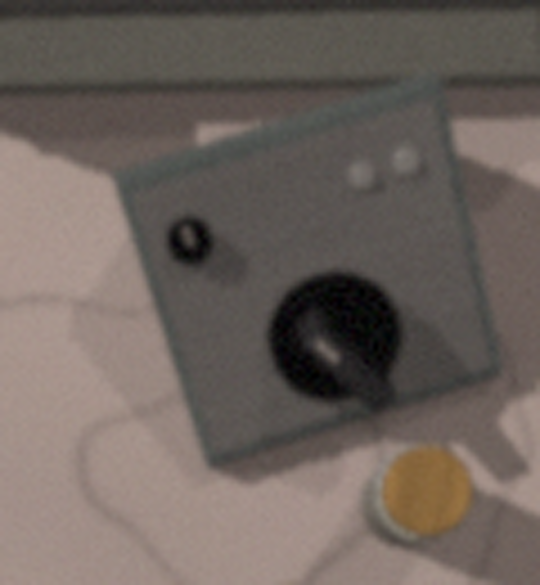

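Console, canister and board are measured: canister (0.521,-0.112), board (0.476,0.327), console yaw 16.6°, bar lower-right end pointing at the canister. Going above the canister.

>>> {"method": "servo_tool", "body": {"moves": [{"dx": 0.007, "dy": -0.02, "dz": 0.01, "roll": 2, "jaw": 1}, {"dx": 0.013, "dy": -0.035, "dz": 0.01, "roll": 4, "jaw": 1}, {"dx": 0.015, "dy": -0.043, "dz": 0.01, "roll": 4, "jaw": 1}, {"dx": 0.017, "dy": -0.05, "roll": 4, "jaw": 1}, {"dx": 0.017, "dy": -0.05, "roll": 4, "jaw": 1}, {"dx": 0.017, "dy": -0.05, "roll": 4, "jaw": 1}, {"dx": 0.017, "dy": -0.05, "roll": 4, "jaw": 1}, {"dx": 0.017, "dy": -0.05, "roll": 4, "jaw": 1}, {"dx": 0.017, "dy": -0.05, "roll": 4, "jaw": 1}, {"dx": 0.017, "dy": -0.05, "roll": 4, "jaw": 1}], "newtons": 25}}

```text
$.moves[3]: bad value
```

>>> {"method": "servo_tool", "body": {"moves": [{"dx": 0.007, "dy": -0.02, "dz": 0.01, "roll": 2, "jaw": 1}, {"dx": 0.013, "dy": -0.035, "dz": 0.01, "roll": 4, "jaw": 1}, {"dx": 0.015, "dy": -0.043, "dz": 0.01, "roll": 4, "jaw": 1}, {"dx": 0.017, "dy": -0.05, "dz": 0, "roll": 4, "jaw": 1}, {"dx": 0.017, "dy": -0.05, "dz": 0, "roll": 4, "jaw": 1}, {"dx": 0.017, "dy": -0.05, "dz": 0, "roll": 4, "jaw": 1}, {"dx": 0.017, "dy": -0.05, "dz": 0, "roll": 4, "jaw": 1}, {"dx": 0.017, "dy": -0.05, "dz": 0, "roll": 4, "jaw": 1}, {"dx": 0.017, "dy": -0.05, "dz": 0, "roll": 4, "jaw": 1}, {"dx": 0.017, "dy": -0.05, "dz": 0, "roll": 4, "jaw": 1}], "newtons": 25}}

```text
t: 1.35
eef_pos: [0.4124, 0.1739, 0.2565]
ee_rot: [-3.141, -0.0, 0.273]
force: [1.1, -0.1, -0.3]
width: 0.0878
gripper_force: 0.0
```

>>> {"method": "servo_tool", "body": {"moves": [{"dx": 0.018, "dy": -0.046, "dz": 0, "roll": 1, "jaw": 1}, {"dx": 0.018, "dy": -0.046, "dz": 0, "roll": 0, "jaw": 1}, {"dx": 0.018, "dy": -0.046, "dz": 0, "roll": 0, "jaw": 1}, {"dx": 0.018, "dy": -0.046, "dz": 0, "roll": 0, "jaw": 1}, {"dx": 0.016, "dy": -0.046, "dz": 0, "roll": 0, "jaw": 1}, {"dx": 0.013, "dy": -0.036, "dz": 0, "roll": 0, "jaw": 1}, {"dx": 0.008, "dy": -0.02, "dz": 0, "roll": 0, "jaw": 1}, {"dx": 0, "dy": 0, "dz": -0.015, "roll": 0, "jaw": 1}, {"dx": 0, "dy": 0, "dz": -0.015, "roll": 0, "jaw": 1}, {"dx": 0, "dy": 0, "dz": 0, "roll": 0, "jaw": 1}]}}

```text
t: 2.6
eef_pos: [0.5201, -0.1097, 0.2248]
ee_rot: [-3.141, 0.003, 0.289]
force: [0.4, -0.3, 0.5]
width: 0.0879
gripper_force: 0.0
```

Run:
```python
from h import *
im,d=snap('side','s1'); cv2.imwrite('pics/s1c.png',cv2.resize(im[120:280,230:400,::-1],None,fx=3.5,fy=3.5)); print(get_state()['eef_pos'])
# side view lid edge: canister body centre column as vertical plane
P=pts('side',d); v,u=np.indices(d.shape)
m=(u>290)&(u<335)&(v>180)&(v<255)&(P[...,2]>.03)&(P[...,2]<.17)&(abs(P[...,0]-.521)<.045)&(abs(P[...,1]+.112)<.045)
A=P[m]; from scipy.optimize import least_squares
r=least_squares(lambda c:np.hypot(A[:,0]-c[0],A[:,1]-c[1])-.031,[.521,-.112],loss='soft_l1',f_scale=.002); print(r.x,m.sum())
```

```text
[ 0.52075995 -0.10981553  0.22584421]
[ 0.52212842 -0.11349221] 765
```

View pics/s1c.png

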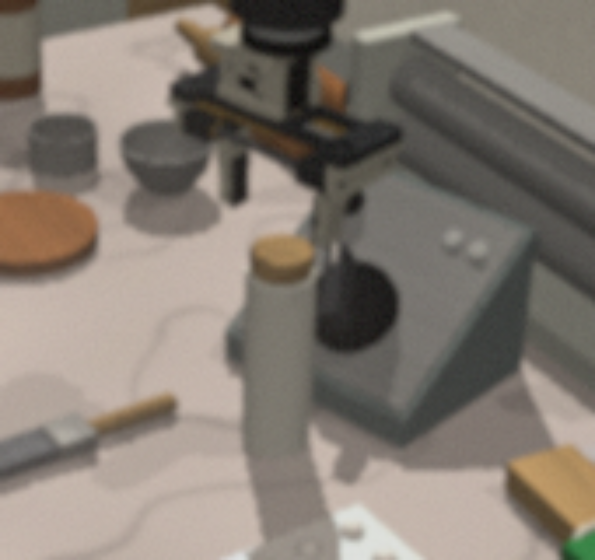

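The crop shows the fingers straddling the lid (lid at (283,255), fingers at (235,185) and (335,210)). Descend and grip.

>>> {"method": "servo_tool", "body": {"moves": [{"dx": 0.001, "dy": -0.003, "dz": -0.01, "roll": 0, "jaw": 1}, {"dx": 0, "dy": 0, "dz": -0.02, "roll": 0, "jaw": 1}, {"dx": 0, "dy": 0, "dz": -0.025, "roll": 0, "jaw": 1}, {"dx": 0, "dy": 0, "dz": -0.022, "roll": 0, "jaw": 1}, {"dx": 0, "dy": 0, "dz": 0, "roll": 0, "jaw": 1}, {"dx": 0, "dy": 0, "dz": 0, "roll": 0, "jaw": 0.6}, {"dx": 0, "dy": 0, "dz": 0, "roll": 0, "jaw": 0.6}, {"dx": 0, "dy": 0, "dz": 0, "roll": 0, "jaw": 0.6}, {"dx": 0, "dy": 0, "dz": 0, "roll": 0, "jaw": 0.6}, {"dx": 0, "dy": 0, "dz": 0, "roll": 0, "jaw": 0.6}], "newtons": 25}}

```text
t: 3.9
eef_pos: [0.5229, -0.1133, 0.1503]
ee_rot: [3.141, -0.001, 0.288]
force: [-0.9, 2.6, 4.7]
width: 0.0611
gripper_force: 25.0
```

>>> {"method": "servo_tool", "body": {"moves": [{"dx": 0, "dy": 0, "dz": 0.01, "roll": 0, "jaw": 0.6}, {"dx": -0.004, "dy": 0, "dz": 0.02, "roll": 0, "jaw": 0.6}, {"dx": -0.006, "dy": 0.01, "dz": 0.02, "roll": 0, "jaw": 0.6}, {"dx": -0.006, "dy": 0.025, "dz": 0.01, "roll": 0, "jaw": 0.6}, {"dx": -0.006, "dy": 0.04, "dz": 0, "roll": 0, "jaw": 0.6}, {"dx": -0.006, "dy": 0.045, "dz": 0, "roll": 0, "jaw": 0.6}, {"dx": -0.006, "dy": 0.045, "dz": 0, "roll": 0, "jaw": 0.6}, {"dx": -0.006, "dy": 0.045, "dz": 0, "roll": 0, "jaw": 0.6}, {"dx": -0.006, "dy": 0.045, "dz": 0, "roll": 0, "jaw": 0.6}, {"dx": 0, "dy": 0.045, "dz": 0, "roll": 0, "jaw": 0.6}]}}

```text
t: 5.15
eef_pos: [0.4753, 0.1876, 0.2095]
ee_rot: [3.141, 0.001, 0.288]
force: [0.8, -0.8, -3.8]
width: 0.0612
gripper_force: 25.0
```

>>> {"method": "servo_tool", "body": {"moves": [{"dx": 0, "dy": 0.045, "dz": 0, "roll": 0, "jaw": 0.6}, {"dx": 0, "dy": 0.042, "dz": 0, "roll": 0, "jaw": 0.6}, {"dx": 0, "dy": 0.03, "dz": 0, "roll": 0, "jaw": 0.6}, {"dx": 0, "dy": 0.016, "dz": 0, "roll": 0, "jaw": 0.6}, {"dx": 0, "dy": 0.007, "dz": 0, "roll": 0, "jaw": 0.6}, {"dx": 0, "dy": 0, "dz": 0, "roll": 0, "jaw": 0.6}, {"dx": 0, "dy": 0, "dz": -0.012, "roll": 0, "jaw": 0.6}, {"dx": 0, "dy": 0, "dz": -0.012, "roll": 0, "jaw": 0.6}, {"dx": 0, "dy": 0, "dz": 0, "roll": 0, "jaw": 0.6}, {"dx": 0, "dy": 0, "dz": 0, "roll": 0, "jaw": 0.6}]}}

```text
t: 6.4
eef_pos: [0.4765, 0.3264, 0.1856]
ee_rot: [3.141, -0.0, 0.288]
force: [-0.3, 0.6, -3.7]
width: 0.0618
gripper_force: 25.0
```

Run:
```python
from h import *
im,d=snap('side','s2'); s=get_state(); print(s['eef_pos'],s['force'])
P=pts('side',d); e=s['eef_pos']
m=(np.hypot(P[...,0]-e[0],P[...,1]-e[1])<.045)&(P[...,2]>.005)&(d>0)
for lo in (.02,.03,.04,.06,.08,.1,.12): 
    k=m&(P[...,2]>lo)&(P[...,2]<lo+.02); print(lo,k.sum(),P[k].mean(0) if k.any() else 0)
cv2.imwrite('pics/s2c.png',cv2.resize(im[80:240,180:350,::-1],None,fx=3.5,fy=3.5))
```

```text
[0.4766128  0.3266039  0.18582794] [ 0.21475805  1.02337401 -3.30630207]
0.02 26 [0.47182556 0.30843851 0.0301315 ]
0.03 53 [0.46534642 0.30456668 0.04303482]
0.04 86 [0.46664333 0.30388956 0.05060102]
0.06 76 [0.46678043 0.30359043 0.07036616]
0.08 79 [0.46595909 0.30387113 0.08985346]
0.1 80 [0.46531865 0.30348701 0.11036588]
0.12 88 [0.46557145 0.30340893 0.13035899]
```

View pics/s2c.png

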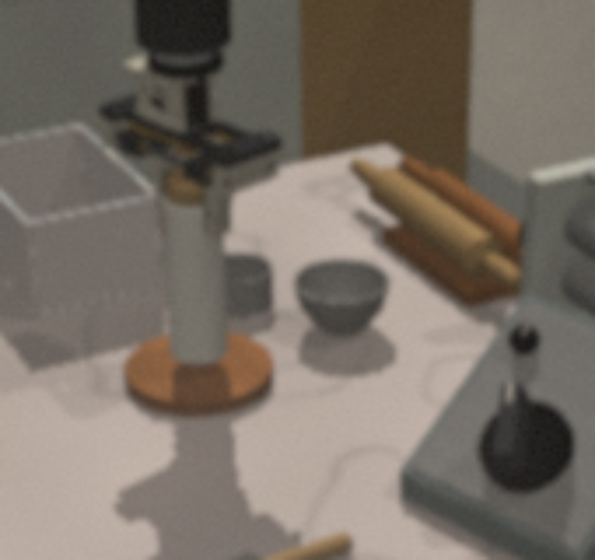

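The canister hangs upright above the middle of the board (foot at (197,355), board (198,370)). Lowering.

>>> {"method": "servo_tool", "body": {"moves": [{"dx": 0, "dy": 0, "dz": -0.008, "roll": 0, "jaw": 0.6}, {"dx": 0, "dy": 0, "dz": -0.006, "roll": 0, "jaw": 0.6}, {"dx": 0, "dy": 0, "dz": -0.002, "roll": 0, "jaw": 0.6}, {"dx": 0, "dy": 0, "dz": -0.001, "roll": 0, "jaw": 0.6}, {"dx": 0, "dy": 0, "dz": 0, "roll": 0, "jaw": 0.6}, {"dx": 0, "dy": 0, "dz": 0, "roll": 0, "jaw": 0.6}, {"dx": 0, "dy": 0, "dz": 0, "roll": 0, "jaw": 0.6}, {"dx": 0, "dy": 0, "dz": 0, "roll": 0, "jaw": 0.6}, {"dx": 0, "dy": 0, "dz": 0, "roll": 0, "jaw": 0.6}, {"dx": 0, "dy": 0, "dz": 0, "roll": 0, "jaw": 0.6}]}}

```text
t: 7.7
eef_pos: [0.4764, 0.3266, 0.1686]
ee_rot: [-3.142, -0.0, 0.288]
force: [1.6, 0.7, -3.9]
width: 0.0615
gripper_force: 25.0
```

>>> {"method": "servo_tool", "body": {"moves": [{"dx": 0, "dy": 0, "dz": -0.001, "roll": 0, "jaw": 0.6}, {"dx": 0, "dy": 0, "dz": -0.001, "roll": 0, "jaw": 0.6}, {"dx": 0, "dy": 0, "dz": 0, "roll": 0, "jaw": 0.6}, {"dx": 0, "dy": 0, "dz": 0, "roll": 0, "jaw": 0.6}, {"dx": 0, "dy": 0, "dz": 0, "roll": 0, "jaw": 0.75}, {"dx": 0, "dy": 0, "dz": 0, "roll": 0, "jaw": 0.9}, {"dx": 0, "dy": 0, "dz": 0, "roll": 0, "jaw": 1}, {"dx": 0, "dy": 0, "dz": 0, "roll": 0, "jaw": 1}, {"dx": 0, "dy": 0, "dz": 0, "roll": 0, "jaw": 1}, {"dx": 0, "dy": 0, "dz": 0, "roll": 0, "jaw": 1}]}}

```text
t: 8.95
eef_pos: [0.4764, 0.3265, 0.1665]
ee_rot: [3.141, 0.0, 0.288]
force: [0.5, 1.0, 0.9]
width: 0.0877
gripper_force: 0.0
```

>>> {"method": "servo_tool", "body": {"moves": [{"dx": 0, "dy": 0, "dz": 0.01, "roll": 0, "jaw": 1}, {"dx": 0, "dy": 0, "dz": 0.02, "roll": 0, "jaw": 1}, {"dx": 0, "dy": 0, "dz": 0.03, "roll": 0, "jaw": 1}, {"dx": 0, "dy": 0, "dz": 0.03, "roll": 0, "jaw": 1}, {"dx": 0, "dy": 0, "dz": 0, "roll": 0, "jaw": 1}, {"dx": 0, "dy": 0, "dz": 0, "roll": 0, "jaw": 1}, {"dx": 0, "dy": 0, "dz": 0, "roll": 0, "jaw": 1}, {"dx": 0, "dy": 0, "dz": 0, "roll": 0, "jaw": 1}, {"dx": 0, "dy": 0, "dz": 0, "roll": 0, "jaw": 1}, {"dx": 0, "dy": 0, "dz": 0, "roll": 0, "jaw": 1}]}}

```text
t: 10.2
eef_pos: [0.4764, 0.3265, 0.2564]
ee_rot: [3.141, 0.0, 0.288]
force: [0.2, -0.2, 1.1]
width: 0.0876
gripper_force: 0.0
```

```bash
cat > sw.py <<'E'
from h import *
# switch frame
yaw=np.radians(16.6); C=np.array([.6676,-.052,0])
Rz=lambda a:np.array([[np.cos(a),-np.sin(a),0],[np.sin(a),np.cos(a),0],[0,0,1]])
t=np.radians(35); M=Rz(yaw)@np.array([[np.cos(t),0,-np.sin(t)],[0,1,0],[np.sin(t),0,np.cos(t)]])
O=C+Rz(yaw)@np.array([-.03,0,.03+.06*np.tan(t)])
E
python3 - <<'E'
from sw import *
im,d=snap('top','t3'); P=pts('top',d); print(get_state()['eef_pos'],O)
m=(np.hypot(P[...,0]-.476,P[...,1]-.327)<.06)&(P[...,2]>.19)&(P[...,2]<.23); print('lid',m.sum(),P[m].mean(0))
L=(P-O)@M
m=(abs(L[...,0])<.05)&(abs(L[...,1])<.05)&(L[...,2]>.055)&(L[...,2]<.075)&(d>0)
Q=L[m]; print(m.sum(),Q.mean(0)); print(cv2.minAreaRect(Q[:,:2].astype(np.float32)))
m=(np.hypot(L[...,0],L[...,1])<.06)&(L[...,2]>.017)&(L[...,2]<.027)&(d>0); print('hous',cv2.minEnclosingCircle(L[m][:,:2].astype(np.float32)))
m=(np.hypot(L[...,0],L[...,1])>.055)&(abs(L[...,1])<.1)&(abs(L[...,0])<.09)&(d>0)&(abs(L[...,2])<.008);print('panel z',np.median(L[m][:,2]))
d2=np.load('/tmp/s2.npz')['d']; L=(pts('side',d2)-O)@M
m=(abs(L[...,0])<.05)&(abs(L[...,1])<.05)&(L[...,2]>.035)&(L[...,2]<.075)&(d2>0)
print('side',m.sum(),L[m].mean(0),cv2.minAreaRect(L[m][:,:2].astype(np.float32)))
E
```

```text
[0.47639058 0.32655875 0.25642814] [ 0.63885032 -0.06057065  0.07201245]
lid 156 [0.47785176 0.33082201 0.21586215]
171 [0.00392925 0.0005269  0.06524415]
((0.0003995448350906372, -0.00030662864446640015), (0.07740065455436707, 0.020523948594927788), 28.0081729888916)
hous ((0.0004135548078920692, -0.00030508797499351203), 0.045355018228292465)
panel z 0.0022106522295636728
side 222 [-0.00390142 -0.00757297  0.05738554] ((-0.004221051000058651, -0.004324488341808319), (0.0706871747970581, 0.06120998412370682), 66.50726318359375)
```

The lid is at z≈0.216, upright on the board and released. The switch model fits the depth data well (bar angle 28°, centre within 0.5 mm). The tool stays vertical, so I'll push the bar's upper end round with the left finger pad; next is the path.

```bash
cat > plan.py <<'E'
from sw import *
w=.0700; r=.027; zt=.047
def tcp(bdeg,gap=0):
    b=np.radians(bdeg); a=np.arctan2(np.sin(b),np.cos(b)*np.cos(t)); a=np.clip(a,-.6,.6); psi=a+yaw
    l=np.array([-np.sin(psi),np.cos(psi),0]); s=np.array([np.cos(psi),np.sin(psi),0])
    B=np.array([[np.cos(b),-np.sin(b),0],[np.sin(b),np.cos(b),0],[0,0,1]])
    g=np.stack(np.meshgrid(np.linspace(-.0375,.0375,76),np.linspace(-.01,.01,11),np.linspace(.03,.066,37),indexing='ij'),-1).reshape(-1,3)
    W=(g@B.T)@M.T+O
    p=O+M@(B@np.array([r,.012,zt]))           # pad bottom centre, first guess
    for _ in range(5):
        k=(abs((W-p)@s)<.0095)&(W[:,2]>p[2]); q=((W[k]-p)@l).max()
        p=p+l*q; p[2]+=(zt-((p-O)@M)[2])*np.cos(t)
    c=W[k][np.argmax((W[k]-p)@l)]; cl=((c-O)@M)@B
    T=p+l*(gap-w/2)
    return T,np.degrees(psi),cl,((p-O)@M),((W[k]-T)@l).min()+w/2
if __name__=='__main__':
    print(get_state()['q'])
    for b,g in((28.6,.012),(28.6,0),(20,0),(10,0),(0,0),(-10,0),(-17,0),(-24,0),(-31,0),(-38,0),(-45,0),(-50,0)):
        T,psi,cl,pl,cr=tcp(b,g); print(b,np.round(T,4),round(psi,1),'contact on bar',np.round(cl,3),'tip L',np.round(pl,3),'right clr',round(cr,3))
E
python3 plan.py
```

```text
[ 9.39422698e-01  1.81086783e-01 -1.62320482e-01 -5.18377669e-06
 -1.22760952e+00  9.19221996e-01]
28.6 [ 0.6349 -0.0536  0.1192] 50.2 contact on bar [0.032 0.01  0.066] tip L [0.015 0.027 0.047] right clr 0.029
28.6 [ 0.6441 -0.0613  0.1192] 50.2 contact on bar [0.032 0.01  0.066] tip L [0.015 0.027 0.047] right clr 0.041
20 [ 0.645  -0.0683  0.122 ] 40.6 contact on bar [0.033 0.01  0.066] tip L [0.02  0.023 0.047] right clr 0.044
10 [ 0.6442 -0.0771  0.1245] 28.7 contact on bar [0.035 0.01  0.066] tip L [0.024 0.017 0.047] right clr 0.047
0 [ 0.6414 -0.0859  0.126 ] 16.6 contact on bar [0.033 0.01  0.054] tip L [0.027 0.01  0.047] right clr 0.05
-10 [ 0.6363 -0.091   0.1268] 4.5 contact on bar [0.035 0.01  0.042] tip L [0.028 0.006 0.047] right clr 0.047
-17 [ 0.6326 -0.0941  0.1271] -3.9 contact on bar [0.035 0.01  0.043] tip L [0.029 0.002 0.047] right clr 0.046
-24 [ 0.6288 -0.0964  0.1272] -11.9 contact on bar [0.035 0.01  0.043] tip L [ 0.029 -0.001  0.047] right clr 0.044
-31 [ 0.6261 -0.099   0.127 ] -17.8 contact on bar [0.035 0.01  0.043] tip L [ 0.029 -0.004  0.047] right clr 0.044
-38 [ 0.6264 -0.1033  0.1263] -17.8 contact on bar [0.034 0.01  0.043] tip L [ 0.028 -0.009  0.047] right clr 0.043
-45 [ 0.6266 -0.1067  0.1258] -17.8 contact on bar [0.02  0.01  0.051] tip L [ 0.027 -0.012  0.047] right clr 0.043
-50 [ 0.6266 -0.1087  0.1254] -17.8 contact on bar [0.02  0.01  0.052] tip L [ 0.026 -0.014  0.047] right clr 0.042
```

>>> {"method": "servo_tool", "body": {"moves": [{"dx": 0.008, "dy": -0.02, "dz": 0.01, "roll": 2, "jaw": 1}, {"dx": 0.014, "dy": -0.032, "dz": 0, "roll": 3, "jaw": 1}, {"dx": 0.018, "dy": -0.042, "dz": 0, "roll": 4, "jaw": 1}, {"dx": 0.02, "dy": -0.05, "dz": 0, "roll": 4, "jaw": 1}, {"dx": 0.022, "dy": -0.052, "dz": -0.005, "roll": 5, "jaw": 0.8}, {"dx": 0.022, "dy": -0.052, "dz": -0.01, "roll": 5, "jaw": 0.8}, {"dx": 0.021, "dy": -0.052, "dz": -0.02, "roll": 4, "jaw": 0.8}, {"dx": 0.018, "dy": -0.045, "dz": -0.02, "roll": 4, "jaw": 0.8}, {"dx": 0.011, "dy": -0.025, "dz": -0.01, "roll": 2, "jaw": 0.8}, {"dx": 0.005, "dy": -0.01, "dz": 0, "roll": 1, "jaw": 0.8}]}}

```text
t: 11.5
eef_pos: [0.6352, -0.0551, 0.2002]
ee_rot: [-3.14, 0.002, 0.88]
force: [-0.0, 0.6, -0.4]
width: 0.07
gripper_force: 0.0
```

>>> {"method": "servo_tool", "body": {"moves": [{"dx": 0, "dy": 0, "dz": 0, "roll": 0, "jaw": 0.8}, {"dx": 0, "dy": 0, "dz": -0.01, "roll": 0, "jaw": 0.8}, {"dx": 0, "dy": 0, "dz": -0.015, "roll": 0, "jaw": 0.8}, {"dx": 0, "dy": 0, "dz": -0.01, "roll": 0, "jaw": 0.8}, {"dx": 0, "dy": 0, "dz": 0, "roll": 0, "jaw": 0.8}, {"dx": 0, "dy": 0, "dz": 0, "roll": 0, "jaw": 0.8}, {"dx": 0, "dy": 0, "dz": 0, "roll": 0, "jaw": 0.8}, {"dx": 0, "dy": 0, "dz": 0, "roll": 0, "jaw": 0.8}, {"dx": 0, "dy": 0, "dz": 0, "roll": 0, "jaw": 0.8}, {"dx": 0, "dy": 0, "dz": 0, "roll": 0, "jaw": 0.8}]}}

```text
t: 12.75
eef_pos: [0.6354, -0.0535, 0.1666]
ee_rot: [3.142, -0.0, 0.881]
force: [0.6, 0.2, 0.1]
width: 0.0703
gripper_force: 0.0
```

Run:
```python
from h import *
im,d=snap('side','s4'); s=get_state(); print(s['eef_pos'],s['ee_rot'],s['width'],s['force'])
cv2.imwrite('pics/s4c.png',cv2.resize(im[100:260,250:420,::-1],None,fx=3.5,fy=3.5))
```

```text
[ 0.63539957 -0.05345909  0.16660767] [ 3.14152953e+00 -5.90787255e-05  8.81249377e-01] 0.06992447667261861 [-0.36532218  0.59647057 -0.20498871]
```

View pics/s4c.png

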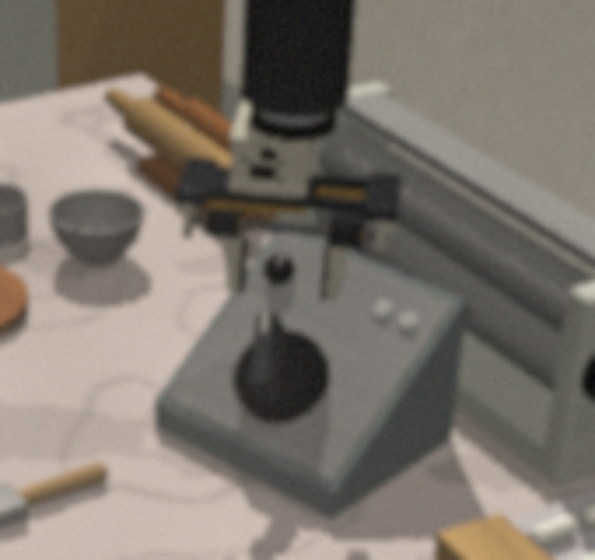

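The crop shows the open fingers either side of the switch at (235,260) and (335,275), clear of the panel. Descend left of the bar's upper end and come into contact.

>>> {"method": "servo_tool", "body": {"moves": [{"dx": 0, "dy": 0, "dz": -0.015, "roll": 0, "jaw": 0.8}, {"dx": 0, "dy": 0, "dz": -0.015, "roll": 0, "jaw": 0.8}, {"dx": 0, "dy": 0, "dz": -0.01, "roll": 0, "jaw": 0.8}, {"dx": 0, "dy": 0, "dz": -0.004, "roll": 0, "jaw": 0.8}, {"dx": 0.003, "dy": -0.003, "dz": 0, "roll": 0, "jaw": 0.8}, {"dx": 0.003, "dy": -0.003, "dz": 0, "roll": 0, "jaw": 0.8}, {"dx": 0.003, "dy": -0.002, "dz": 0, "roll": 0, "jaw": 0.8}, {"dx": 0.001, "dy": -0.002, "dz": 0, "roll": -2, "jaw": 0.8}, {"dx": 0, "dy": -0.002, "dz": 0.001, "roll": -3, "jaw": 0.8}, {"dx": 0, "dy": 0, "dz": 0, "roll": 0, "jaw": 0.8}]}}

```text
t: 14.05
eef_pos: [0.6446, -0.0653, 0.1234]
ee_rot: [-3.14, 0.001, 0.793]
force: [-4.4, 3.1, 1.8]
width: 0.0705
gripper_force: 2.6
```

>>> {"method": "servo_tool", "body": {"moves": [{"dx": 0, "dy": -0.004, "dz": 0.002, "roll": -6, "jaw": 0.8}, {"dx": 0, "dy": -0.004, "dz": 0.002, "roll": -6, "jaw": 0.8}, {"dx": -0.001, "dy": -0.004, "dz": 0.001, "roll": -5, "jaw": 0.8}, {"dx": -0.001, "dy": -0.003, "dz": 0.001, "roll": -4, "jaw": 0.8}, {"dx": -0.001, "dy": -0.003, "dz": 0.001, "roll": -4, "jaw": 0.8}, {"dx": -0.001, "dy": -0.003, "dz": 0, "roll": -4, "jaw": 0.8}, {"dx": -0.002, "dy": -0.002, "dz": 0, "roll": -4, "jaw": 0.8}, {"dx": -0.002, "dy": -0.002, "dz": 0, "roll": -4, "jaw": 0.8}, {"dx": -0.001, "dy": -0.001, "dz": 0, "roll": -4, "jaw": 0.8}, {"dx": 0, "dy": 0, "dz": 0, "roll": 0, "jaw": 0.8}]}}

```text
t: 15.3
eef_pos: [0.636, -0.0909, 0.1306]
ee_rot: [-3.141, 0.0, 0.079]
force: [-3.6, 5.5, 1.0]
width: 0.07
gripper_force: 2.5
```

>>> {"method": "servo_tool", "body": {"moves": [{"dx": -0.001, "dy": -0.001, "dz": 0, "roll": -2, "jaw": 0.8}, {"dx": -0.001, "dy": -0.001, "dz": 0, "roll": -2, "jaw": 0.8}, {"dx": -0.001, "dy": -0.001, "dz": 0, "roll": -2, "jaw": 0.8}, {"dx": -0.001, "dy": 0, "dz": 0, "roll": -2, "jaw": 0.8}, {"dx": 0, "dy": 0, "dz": 0, "roll": 0, "jaw": 0.8}, {"dx": 0, "dy": 0, "dz": 0, "roll": 0, "jaw": 0.8}, {"dx": 0, "dy": 0, "dz": 0, "roll": 0, "jaw": 0.8}, {"dx": 0, "dy": 0, "dz": 0, "roll": 0, "jaw": 0.8}, {"dx": 0, "dy": 0, "dz": 0, "roll": 0, "jaw": 0.8}, {"dx": 0, "dy": 0, "dz": 0, "roll": 0, "jaw": 0.8}]}}

```text
t: 16.55
eef_pos: [0.6324, -0.0936, 0.1307]
ee_rot: [-3.141, -0.0, -0.06]
force: [-3.0, 3.9, 2.3]
width: 0.0701
gripper_force: 2.8
```

>>> {"method": "servo_tool", "body": {"moves": [{"dx": -0.001, "dy": -0.001, "dz": 0, "roll": -2, "jaw": 0.8}, {"dx": -0.001, "dy": -0.001, "dz": 0, "roll": -2, "jaw": 0.8}, {"dx": -0.001, "dy": 0, "dz": 0, "roll": -2, "jaw": 0.8}, {"dx": 0, "dy": 0, "dz": 0, "roll": 0, "jaw": 0.8}, {"dx": 0, "dy": 0, "dz": 0, "roll": 0, "jaw": 0.8}, {"dx": 0, "dy": 0, "dz": 0, "roll": 0, "jaw": 0.8}, {"dx": 0, "dy": 0, "dz": 0, "roll": 0, "jaw": 0.8}, {"dx": 0, "dy": 0, "dz": 0, "roll": 0, "jaw": 0.8}, {"dx": 0, "dy": 0, "dz": 0, "roll": 0, "jaw": 0.8}, {"dx": 0, "dy": 0, "dz": 0, "roll": 0, "jaw": 0.8}]}}

```text
t: 17.8
eef_pos: [0.6296, -0.0954, 0.1307]
ee_rot: [-3.14, -0.0, -0.165]
force: [-2.2, 5.9, 1.4]
width: 0.0705
gripper_force: 2.9
```

>>> {"method": "servo_tool", "body": {"moves": [{"dx": -0.001, "dy": -0.001, "dz": 0, "roll": -2, "jaw": 0.8}, {"dx": -0.001, "dy": -0.001, "dz": 0, "roll": -2, "jaw": 0.8}, {"dx": 0, "dy": 0, "dz": 0, "roll": 0, "jaw": 0.8}, {"dx": 0, "dy": 0, "dz": 0, "roll": 0, "jaw": 0.8}, {"dx": 0, "dy": 0, "dz": 0, "roll": 0, "jaw": 0.8}, {"dx": 0, "dy": 0, "dz": 0, "roll": 0, "jaw": 0.8}, {"dx": 0, "dy": 0, "dz": 0, "roll": 0, "jaw": 0.8}, {"dx": 0, "dy": 0, "dz": 0, "roll": 0, "jaw": 0.8}, {"dx": 0, "dy": 0, "dz": 0, "roll": 0, "jaw": 0.8}, {"dx": 0, "dy": 0, "dz": 0, "roll": 0, "jaw": 0.8}]}}

```text
t: 19.05
eef_pos: [0.6278, -0.0974, 0.1306]
ee_rot: [-3.14, -0.001, -0.234]
force: [-2.0, 5.4, 1.2]
width: 0.0702
gripper_force: 2.9
```

>>> {"method": "servo_tool", "body": {"moves": [{"dx": -0.001, "dy": -0.001, "dz": 0, "roll": -2, "jaw": 0.8}, {"dx": -0.0005, "dy": -0.0005, "dz": 0, "roll": -2, "jaw": 0.8}, {"dx": 0, "dy": 0, "dz": 0, "roll": 0, "jaw": 0.8}, {"dx": 0, "dy": 0, "dz": 0, "roll": 0, "jaw": 0.8}, {"dx": 0, "dy": 0, "dz": 0, "roll": 0, "jaw": 0.8}, {"dx": 0, "dy": 0, "dz": 0, "roll": 0, "jaw": 0.8}, {"dx": 0, "dy": 0, "dz": 0, "roll": 0, "jaw": 0.8}, {"dx": 0, "dy": 0, "dz": 0, "roll": 0, "jaw": 0.8}, {"dx": 0, "dy": 0, "dz": 0, "roll": 0, "jaw": 0.8}, {"dx": 0, "dy": 0, "dz": 0, "roll": 0, "jaw": 0.8}]}}

```text
t: 20.3
eef_pos: [0.626, -0.0988, 0.1304]
ee_rot: [-3.14, 0.0, -0.304]
force: [-1.0, 7.5, -0.1]
width: 0.0703
gripper_force: 2.9
```

>>> {"method": "servo_tool", "body": {"moves": [{"dx": 0, "dy": -0.001, "dz": 0, "roll": 0, "jaw": 0.8}, {"dx": 0, "dy": -0.001, "dz": 0, "roll": 0, "jaw": 0.8}, {"dx": 0, "dy": 0, "dz": 0, "roll": 0, "jaw": 0.8}, {"dx": 0, "dy": 0, "dz": 0, "roll": 0, "jaw": 0.8}, {"dx": 0, "dy": 0, "dz": 0, "roll": 0, "jaw": 0.8}, {"dx": 0, "dy": 0, "dz": 0, "roll": 0, "jaw": 0.8}, {"dx": 0, "dy": 0, "dz": 0, "roll": 0, "jaw": 0.8}, {"dx": 0, "dy": 0, "dz": 0, "roll": 0, "jaw": 0.8}, {"dx": 0, "dy": 0, "dz": 0, "roll": 0, "jaw": 0.8}, {"dx": 0, "dy": 0, "dz": 0, "roll": 0, "jaw": 0.8}]}}

```text
t: 21.55
eef_pos: [0.6262, -0.1006, 0.1303]
ee_rot: [-3.14, -0.0, -0.304]
force: [-0.9, 6.9, -1.1]
width: 0.07
gripper_force: 3.0
```

>>> {"method": "servo_tool", "body": {"moves": [{"dx": 0, "dy": -0.001, "dz": 0, "roll": 0, "jaw": 0.8}, {"dx": 0, "dy": -0.001, "dz": 0, "roll": 0, "jaw": 0.8}, {"dx": 0, "dy": 0, "dz": 0, "roll": 0, "jaw": 0.8}, {"dx": 0, "dy": 0, "dz": 0, "roll": 0, "jaw": 0.8}, {"dx": 0, "dy": 0, "dz": 0, "roll": 0, "jaw": 0.8}, {"dx": 0, "dy": 0, "dz": 0, "roll": 0, "jaw": 0.8}, {"dx": 0, "dy": 0, "dz": 0, "roll": 0, "jaw": 0.8}, {"dx": 0, "dy": 0, "dz": 0, "roll": 0, "jaw": 0.8}, {"dx": 0, "dy": 0, "dz": 0, "roll": 0, "jaw": 0.8}, {"dx": 0, "dy": 0, "dz": 0, "roll": 0, "jaw": 0.8}]}}

```text
t: 22.8
eef_pos: [0.6262, -0.1025, 0.1302]
ee_rot: [-3.14, -0.0, -0.304]
force: [-0.9, 7.1, -2.6]
width: 0.07
gripper_force: 3.1
```

>>> {"method": "servo_tool", "body": {"moves": [{"dx": 0, "dy": -0.001, "dz": 0, "roll": 0, "jaw": 0.8}, {"dx": 0, "dy": -0.0005, "dz": 0, "roll": 0, "jaw": 0.8}, {"dx": 0, "dy": 0, "dz": 0, "roll": 0, "jaw": 0.8}, {"dx": 0, "dy": 0, "dz": 0, "roll": 0, "jaw": 0.8}, {"dx": 0, "dy": 0, "dz": 0, "roll": 0, "jaw": 0.8}, {"dx": 0, "dy": 0, "dz": 0, "roll": 0, "jaw": 0.8}, {"dx": 0, "dy": 0, "dz": 0, "roll": 0, "jaw": 0.8}, {"dx": 0, "dy": 0, "dz": 0, "roll": 0, "jaw": 0.8}, {"dx": 0, "dy": 0, "dz": 0, "roll": 0, "jaw": 0.8}, {"dx": 0, "dy": 0, "dz": 0, "roll": 0, "jaw": 0.8}]}}

```text
t: 24.05
eef_pos: [0.6264, -0.1039, 0.1302]
ee_rot: [-3.14, -0.0, -0.304]
force: [-0.9, 7.5, -1.7]
width: 0.07
gripper_force: 3.2
```

>>> {"method": "servo_tool", "body": {"moves": [{"dx": 0, "dy": -0.001, "dz": 0, "roll": 0, "jaw": 0.8}, {"dx": 0, "dy": -0.0005, "dz": 0, "roll": 0, "jaw": 0.8}, {"dx": 0, "dy": 0, "dz": 0, "roll": 0, "jaw": 0.8}, {"dx": 0, "dy": 0, "dz": 0, "roll": 0, "jaw": 0.8}, {"dx": 0, "dy": 0, "dz": 0, "roll": 0, "jaw": 0.8}, {"dx": 0, "dy": 0, "dz": 0, "roll": 0, "jaw": 0.8}, {"dx": 0, "dy": 0, "dz": 0, "roll": 0, "jaw": 0.8}, {"dx": 0, "dy": 0, "dz": 0, "roll": 0, "jaw": 0.8}, {"dx": 0, "dy": 0, "dz": 0, "roll": 0, "jaw": 0.8}, {"dx": 0, "dy": 0, "dz": 0, "roll": 0, "jaw": 0.8}]}}

```text
t: 25.3
eef_pos: [0.6265, -0.1052, 0.1303]
ee_rot: [-3.139, -0.001, -0.304]
force: [-0.1, 8.1, -1.5]
width: 0.0701
gripper_force: 3.4
```

>>> {"method": "servo_tool", "body": {"moves": [{"dx": 0, "dy": -0.001, "dz": 0, "roll": 0, "jaw": 0.8}, {"dx": 0, "dy": -0.0005, "dz": 0, "roll": 0, "jaw": 0.8}, {"dx": 0, "dy": 0, "dz": 0, "roll": 0, "jaw": 0.8}, {"dx": 0, "dy": 0, "dz": 0, "roll": 0, "jaw": 0.8}, {"dx": 0, "dy": 0, "dz": 0, "roll": 0, "jaw": 0.8}, {"dx": 0, "dy": 0, "dz": 0, "roll": 0, "jaw": 0.8}, {"dx": 0, "dy": 0, "dz": 0, "roll": 0, "jaw": 0.8}, {"dx": 0, "dy": 0, "dz": 0, "roll": 0, "jaw": 0.8}, {"dx": 0, "dy": 0, "dz": 0, "roll": 0, "jaw": 0.8}, {"dx": 0, "dy": 0, "dz": 0, "roll": 0, "jaw": 0.8}]}}

```text
t: 26.55
eef_pos: [0.6266, -0.1061, 0.1302]
ee_rot: [-3.139, -0.0, -0.304]
force: [0.4, 10.7, -1.5]
width: 0.0707
gripper_force: 4.7
```

Run:
```python
from sw import *
s=get_state(); print(s['eef_pos'],s['force'],s['moment'])
im,d=snap('top','t5'); im2,d2=snap('side','s5')
a=cv2.resize(im[140:210,260:340,::-1],(400,350)); b=cv2.resize(im2[150:230,290:380,::-1],(394,350)); cv2.imwrite('pics/c5.png',np.hstack([a,b]))
L=(pts('side',d2)-O)@M
m=(abs(L[...,0])<.045)&(abs(L[...,1])<.045)&(L[...,2]>.058)&(L[...,2]<.07)&(d2>0)
print(m.sum(),cv2.minAreaRect(L[m][:,:2].astype(np.float32)))
```

```text
[ 0.6265689  -0.10606087  0.13017063] [ 0.44767503 10.67431904 -1.52378126] [4.1605315  0.12765786 0.14091672]
120 ((0.0003823358565568924, 0.007303159683942795), (0.04251418635249138, 0.06524954736232758), 55.039119720458984)
```

View pics/c5.png

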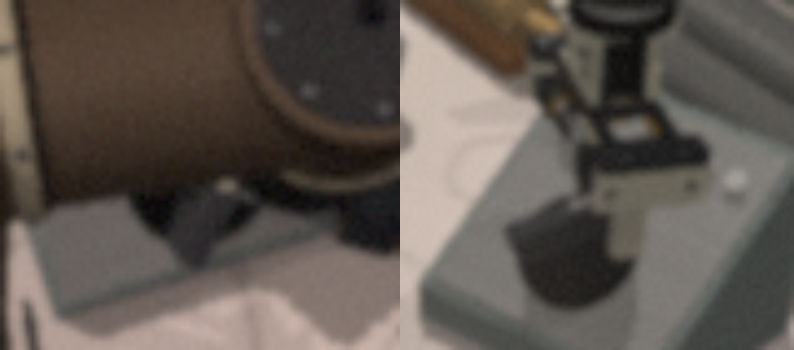

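The crop shows the bar's lower end now pointing left-down (190,255 in the left half), so it has turned far clockwise; the force just rose. Push another millimetre.

>>> {"method": "servo_tool", "body": {"moves": [{"dx": 0, "dy": -0.001, "dz": 0, "roll": 0, "jaw": 0.8}, {"dx": 0, "dy": 0, "dz": 0, "roll": 0, "jaw": 0.8}, {"dx": 0, "dy": 0, "dz": 0, "roll": 0, "jaw": 0.8}, {"dx": 0, "dy": 0, "dz": 0, "roll": 0, "jaw": 0.8}, {"dx": 0, "dy": 0, "dz": 0, "roll": 0, "jaw": 0.8}, {"dx": 0, "dy": 0, "dz": 0, "roll": 0, "jaw": 0.8}, {"dx": 0, "dy": 0, "dz": 0, "roll": 0, "jaw": 0.8}, {"dx": 0, "dy": 0, "dz": 0, "roll": 0, "jaw": 0.8}, {"dx": 0, "dy": 0, "dz": 0, "roll": 0, "jaw": 0.8}, {"dx": 0, "dy": 0, "dz": 0, "roll": 0, "jaw": 0.8}]}}

```text
t: 27.9
eef_pos: [0.6266, -0.1063, 0.1301]
ee_rot: [-3.138, -0.0, -0.304]
force: [-1.0, 14.0, -0.5]
width: 0.0702
gripper_force: 6.2
```

Position has stopped growing while the force climbs, so this is the stop. Press a little firmer and hold.

>>> {"method": "servo_tool", "body": {"moves": [{"dx": 0, "dy": -0.001, "dz": 0, "roll": 0, "jaw": 0.8}, {"dx": 0, "dy": -0.001, "dz": 0, "roll": 0, "jaw": 0.8}, {"dx": 0, "dy": -0.001, "dz": 0, "roll": 0, "jaw": 0.8}, {"dx": 0, "dy": 0, "dz": 0, "roll": 0, "jaw": 0.8}, {"dx": 0, "dy": 0, "dz": 0, "roll": 0, "jaw": 0.8}, {"dx": 0, "dy": 0, "dz": 0, "roll": 0, "jaw": 0.8}, {"dx": 0, "dy": 0, "dz": 0, "roll": 0, "jaw": 0.8}, {"dx": 0, "dy": 0, "dz": 0, "roll": 0, "jaw": 0.8}, {"dx": 0, "dy": 0, "dz": 0, "roll": 0, "jaw": 0.8}, {"dx": 0, "dy": 0, "dz": 0, "roll": 0, "jaw": 0.8}]}}

```text
t: 29.15
eef_pos: [0.6267, -0.1071, 0.1299]
ee_rot: [-3.135, 0.0, -0.303]
force: [-1.7, 24.4, 0.0]
width: 0.0704
gripper_force: 10.7
```

Run:
```python
from sw import *
s=get_state(); f=s['force'].copy(); print(s['eef_pos'],f,s['moment'],s['gripper_force'])
p=s['eef_pos']; yw=s['ee_rot'][2]; pad=p+.035*np.array([-np.sin(yw),np.cos(yw),0])
print('pad L',(pad-O)@M,'torque about axis (pad centre, corner +-9.5mm)',[np.cross(pad+k*np.array([np.cos(yw),np.sin(yw),0])-O,f)@M[:,2] for k in(-.0095,0,.0095)])
```

```text
[ 0.62667938 -0.10707371  0.12989524] [-1.70246322e+00  2.44131778e+01  5.55023896e-03] [9.28860538 0.63868501 0.38309884] 10.683064386248589
pad L [ 0.02878634 -0.01206409  0.05050542] torque about axis (pad centre, corner +-9.5mm) [np.float64(0.5629476680256711), np.float64(0.7403175623005978), np.float64(0.9176874565755246)]
```

Firmly against the stop (~24 N at the tool, est. 10–20 N at the pin). Hold one more call, then lead it back and lift off.

>>> {"method": "servo_tool", "body": {"moves": [{"dx": 0, "dy": 0, "dz": 0, "roll": 0, "jaw": 0.8}, {"dx": 0, "dy": 0, "dz": 0, "roll": 0, "jaw": 0.8}, {"dx": 0, "dy": 0, "dz": 0, "roll": 0, "jaw": 0.8}, {"dx": 0, "dy": 0, "dz": 0, "roll": 0, "jaw": 0.8}, {"dx": 0, "dy": 0, "dz": 0, "roll": 0, "jaw": 0.8}, {"dx": 0, "dy": 0, "dz": 0, "roll": 0, "jaw": 0.8}, {"dx": 0, "dy": 0, "dz": 0, "roll": 0, "jaw": 0.8}, {"dx": 0, "dy": 0, "dz": 0, "roll": 0, "jaw": 0.8}, {"dx": 0, "dy": 0, "dz": 0, "roll": 0, "jaw": 0.8}, {"dx": 0, "dy": 0, "dz": 0, "roll": 0, "jaw": 0.8}]}}

```text
t: 30.4
eef_pos: [0.6267, -0.1071, 0.1299]
ee_rot: [-3.135, 0.0, -0.303]
force: [-1.5, 24.8, 0.4]
width: 0.0701
gripper_force: 10.7
```

>>> {"method": "servo_tool", "body": {"moves": [{"dx": 0, "dy": 0.008, "dz": 0, "roll": 0, "jaw": 0.8}, {"dx": 0, "dy": 0.006, "dz": 0, "roll": 8, "jaw": 0.8}, {"dx": 0.004, "dy": 0.004, "dz": 0, "roll": 10, "jaw": 0.8}, {"dx": 0.004, "dy": 0.004, "dz": 0, "roll": 10, "jaw": 0.8}, {"dx": 0.003, "dy": 0.006, "dz": 0, "roll": 10, "jaw": 0.8}, {"dx": 0.001, "dy": 0.007, "dz": 0, "roll": 10, "jaw": 0.8}, {"dx": 0, "dy": 0.008, "dz": 0, "roll": 10, "jaw": 0.8}, {"dx": -0.002, "dy": 0.008, "dz": 0, "roll": 8, "jaw": 0.8}, {"dx": -0.003, "dy": 0.007, "dz": 0, "roll": 0, "jaw": 0.8}, {"dx": 0, "dy": 0, "dz": 0, "roll": 0, "jaw": 0.8}]}}

```text
t: 31.65
eef_pos: [0.633, -0.0541, 0.1308]
ee_rot: [3.141, -0.0, 0.844]
force: [-0.3, -0.3, -0.2]
width: 0.07
gripper_force: 0.0
```

>>> {"method": "servo_tool", "body": {"moves": [{"dx": 0, "dy": 0, "dz": 0.02, "roll": 0, "jaw": 0.8}, {"dx": 0, "dy": 0, "dz": 0.03, "roll": 0, "jaw": 0.8}, {"dx": 0, "dy": 0, "dz": 0.04, "roll": 0, "jaw": 0.8}, {"dx": -0.02, "dy": 0, "dz": 0.04, "roll": 0, "jaw": 0.8}, {"dx": -0.04, "dy": 0, "dz": 0.03, "roll": 0, "jaw": 0.8}, {"dx": -0.04, "dy": 0, "dz": 0, "roll": 0, "jaw": 0.8}, {"dx": -0.04, "dy": 0, "dz": 0, "roll": 0, "jaw": 0.8}, {"dx": -0.02, "dy": 0, "dz": 0, "roll": 0, "jaw": 0.8}, {"dx": 0, "dy": 0, "dz": 0, "roll": 0, "jaw": 0.8}, {"dx": 0, "dy": 0, "dz": 0, "roll": 0, "jaw": 0.8}]}}

```text
t: 32.9
eef_pos: [0.4737, -0.0544, 0.2907]
ee_rot: [3.141, -0.0, 0.846]
force: [-0.3, 0.1, -0.2]
width: 0.0699
gripper_force: 0.0
```

Run:
```python
from sw import *
print(get_state()['eef_pos'],get_state()['force'])
im,d=snap('top','t6'); im2,d2=snap('side','s6')
for n,D in(('top',d),('side',d2)):
    P=pts(n,D); L=(P-O)@M
    m=(abs(L[...,0])<.05)&(abs(L[...,1])<.05)&(L[...,2]>.055)&(L[...,2]<.075)&(D>0)
    print(n,m.sum(),cv2.minAreaRect(L[m][:,:2].astype(np.float32)) if m.any() else 0)
    m=(np.hypot(P[...,0]-.476,P[...,1]-.327)<.06)&(P[...,2]>.19)&(P[...,2]<.23); print('lid',m.sum(),P[m].mean(0))
cv2.imwrite('pics/s6c.png',cv2.resize(im2[80:270,180:400,::-1],None,fx=3,fy=3))
```

```text
[ 0.47373113 -0.05439744  0.29068587] [-0.25796924  0.08402565 -0.2000989 ]
top 172 ((0.0017138849943876266, 9.03978943824768e-05), (0.07323141396045685, 0.020558811724185944), 29.819543838500977)
lid 420 [0.47489744 0.32126578 0.21339537]
side 147 ((-0.0018608663231134415, -0.00302785262465477), (0.07306598871946335, 0.02148827165365219), 29.106847763061523)
lid 191 [0.4697453  0.3128154  0.20778395]
```

View pics/s6c.png

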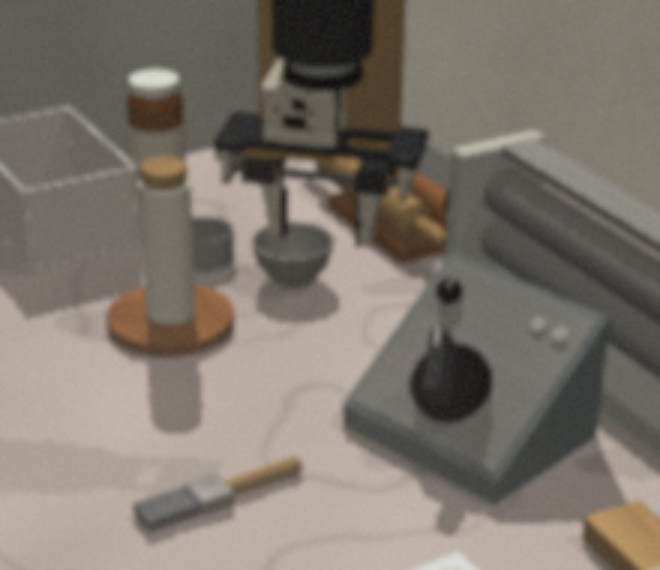

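The canister stands upright on the board (foot at (172,315)), the bar is back at rest (29°), and the gripper is clear of everything.

```bash
python3 -c "
from station import *
print(job_done())"
```

```text
the job is handed in; nothing more can be done
None
```

I handed the job in: the canister stands upright and released on the round board, and the switch was held against its stop for over a second at about 24 N on the tool, then sprang back to rest; the hand-in gave no verdict.

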